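# Find the worn hand-truck wheel bearing by rocking

### The arm

A 7-joint arm with a two-finger parallel gripper is mounted at the origin on the work surface. World frame = base frame: x ahead of the robot, y to its left, z up, the work surface at z = 0. Lengths are in m, angles in rad, forces in N, time in s.
With the tool pointing down it reaches from about 0.35 to 0.9 m from the base axis. Payload 8.1 kg.
Tool frame: the origin (TCP) lies on the front face of the gripper's body, between the roots of the fingers; the fingertips stand 66 mm ahead of it and the grasp point (between the pads) lies 47 mm ahead of it (arm.finger_overhang is the distance from the TCP to the fingertips, in m); z points along the fingers, y is the line along which they close (so a half turn about z gives the same grasp; the last joint's range is limited). The gripper opens to 92 mm and grips with 3 to 60 N. Pads are 19 mm wide; open, the fingers measure 130 mm over their backs; the gripper's body (75 mm by 190 mm) begins 47 mm behind the grasp point.
Start: joints at [-1.363, 0.434, 0.025, 1.573, -0.012, 1.134, -0.075], TCP at [0.191, 0.595, 0.292] pointing down, gripper open.
Joint ranges: [-2.62, 2.62], [-0.44, 2.09], [-1.27, 1.32], [0.08, 2.57], [-1.32, 4.46], [0.12, 2], [-2.74, 2.74]. Speed limits (rad/s): [2.22, 2.22, 3.01, 3.01, 3.14, 3.14, 3.14].

### API

Orientations are given as a rotation vector (axis times angle).
In Python, from cell import readout, cams, workorder, spotter, arm gives the robot as it stands.
- The arm moves only by the shell command python3 -m creep FILE [FORCE], which reads ROWS from the file FILE. ROWS is a JSON list of rows, 1 to 10 of them, each written [[dx, dy, dz], turn, opening]: dx, dy, dz in shares of the most that a row can go, 1 being 50 mm, then a turn about the tool's z in parts of the range, where 1.0 means 4 rad, then the opening from 0.0 (shut) to 1.0 (fully open); each row shifts and turns the commanded pose from where the row before left it, along the tool's axes as they then stand; what a row does not reach is not made up. A row lasts 1/10 s, in which the tool goes at most 0.05 m and 0.15 rad, less where a joint would pass 70% of its speed; a pose out of reach is approached as far as the arm can. The fingers move at their own pace and stop on an object; FORCE is the grip in N (left out, the last holds). Time passes only in rows, so rows that do not move let the fingers close. It prints the time, the measured TCP pose, the force, the opening and the grip force at its end. A shift or turn number past 1, either way, is cut back to 1. Input that does not fit is refused with a message, and nothing moves.
- readout.observe(): the state, without advancing time (a new reading comes with each control period).
- cams.get_image(name): name is "scene" or "top" or "wrist"; returns a dict with "image" (420x560x3 uint8, blue, green, red), "fx", "fy", "cx", "cy" (pixels), "distortion" ([k1, k2, p1, p2, k3] as OpenCV has them; the pictures are not rectified), "cam_to_world" (4x4, takes a point from camera to world coordinates); the wrist camera has in their place "mount" (4x4, takes a point from camera to tool coordinates, whose origin is the TCP and whose axes are the flange's). Camera axes: x right, y down, z forward; pixel columns grow to the right and rows downward; lengths in m; the calibration is good to about 2 mm. A picture is of the moment at which its call begins: read the wrist's pose just before it. There is no depth.
- workorder.sign_off(): hands the job in; it is judged then, once.
Trained networks look in a picture, given as the dict that the camera call returned (one of the last four; its "shot" number tells which), for a name from the list of things; names that differ only in an ending like _2 or _b are one class to them, and where a whole thing is asked for, a point or a joint stands for the part that bears it (a point fixed in the world has none). Each returns a list of dicts, best first, with "score" (0 to 1); they miss things now and then, are a little off and sometimes report something else, mostly with a low value. They report only what shows in the picture. A call takes as long as a camera call. They do not tell look-alikes from the thing itself.
- spotter.boxes_of(picture, name): "centre" ([x, y, z] in m, in the coordinates of the camera as it stood for that picture, good to about 4 mm: the middle of the surface that is visible of it).
The state is a dict: "clock": time; "joints": joint angles; "dq": joint speeds; "joint_efforts": joint torques, N m; "position": TCP position; "ee_rot": TCP orientation; "force": force on the tool from outside, world axes, zero at the start; "ft_torque": the same for the moment, N m; "width": opening from 0.0 (shut) to 1.0 (fully open); "gripper_force": force on a finger pad.
Only numpy, scipy, OpenCV 4.12 (cv2) and the standard library are available. Lean on these libraries where they do the work, as an engineer would, in place of code of your own. Each camera call takes 0.05 s, during which the arm holds its last target. There are 200 camera calls.

### The job

One of the two wheels on this axle has a worn bearing, and only feel tells which: take the left wheel first, then the right one (as seen from the robot), and rock each by pushing the top of its tyre sideways along the axle, to the left and then to the right. Each way go on until it comes up firm (a sound wheel does so almost at once, the worn one rocks over first), lean on it with about 10 N for a moment, and never push or pinch a tyre with more than 15 N. Leave the worn wheel leaning right and lay the new bearing flat in the dish in front of it; leave the can, wrench and mug alone.

Things in the scene. Friction and masses are not known exactly. Their poses are not given: they have to be found in the camera images.
- stand: fixed stand with a level hand-truck axle: base 140 x 160 x 12 mm, two clamp blocks 141 mm high 55 mm either side of the middle, axle 22 mm thick, 420 mm long, 115 mm up, a wheel centred 170 mm to each side. Origin: middle of the underside; y axis along the axle to the left wheel, x axis level, away from the robot. Turned up to 12 degrees on the bench
- left_wheel: left wheel, seen from the robot. Tyre 160 mm in diameter, 40 mm wide, edges rounded 6 mm. Origin: wheel centre on the axle line, 115 mm above the bench (tyre top at 195 mm). y axis along the axle; spins freely about it, so x and z mean nothing. Springy tyre: a sideways push at the top flexes it about 0.6 mm per 10 N. More than 15 N of push or pinch damages it
- left_rock (a joint): sideways lean of the left wheel about its centre (rad, tyre spring left out): 0 upright, + top leans left (stand's +y), - right. A sound bearing gives at most 0.035 at 10 N and springs back under 0.02; the worn one stops at 0.07 to 0.15 each way (5 to 12 mm at the top). Grease drag, 2.5 N at the top, holds it where left. Starts near 0; which wheel is worn changes and cannot be seen
- left_top (a point): crown of the left tyre: topmost middle point, 80 mm above the wheel centre; leans with the wheel (without the tyre spring)
- left_dish (a point): centre of the inner floor of the steel parts dish in front (robot side) of the left wheel, 3 mm above the bench; dish fixed, round, inside diameter about 104 mm at the floor and 118 mm at the rim, rim 18 mm high, centre 150 mm from the axle line
- right_wheel: right wheel, seen from the robot. Tyre 160 mm in diameter, 40 mm wide, edges rounded 6 mm. Origin: wheel centre on the axle line, 115 mm above the bench (tyre top at 195 mm). y axis along the axle; spins freely about it, so x and z mean nothing. Springy tyre: a sideways push at the top flexes it about 0.6 mm per 10 N. More than 15 N of push or pinch damages it
- right_rock (a joint): sideways lean of the right wheel about its centre (rad, tyre spring left out): 0 upright, + top leans left (stand's +y), - right. A sound bearing gives at most 0.035 at 10 N and springs back under 0.02; the worn one stops at 0.07 to 0.15 each way (5 to 12 mm at the top). Grease drag, 2.5 N at the top, holds it where left. Starts near 0; which wheel is worn changes and cannot be seen
- right_top (a point): crown of the right tyre: topmost middle point, 80 mm above the wheel centre; leans with the wheel (without the tyre spring)
- right_dish (a point): centre of the inner floor of the steel parts dish in front (robot side) of the right wheel, 3 mm above the bench; dish fixed, round, inside diameter about 104 mm at the floor and 118 mm at the rim, rim 18 mm high, centre 150 mm from the axle line
- bearing: the new ball bearing: plain steel ring, 47 mm outside, 20 mm bore, 14 mm high, 110 g, lying flat and loose on the bench on the robot side of the stand, between the two dishes. Origin: centre of its underside; z up
- spray_can: bystander: upright can, 58 mm wide, 170 mm tall, loose, to the right of the work. Origin: centre of its underside
- wrench: bystander: 200 mm steel wrench lying flat behind the axle, between the wheels, along the axle direction. Origin: centre of its underside
- mug: bystander: white mug, 84 mm wide, 95 mm tall, loose, to the left of the work. Origin: centre of its underside
Things that resemble listed ones, but are neither listed nor needed, are in the scene too. Of the things shaped like the bearing, the steel one is meant.

How it is judged:
By the outcome, as a careful person would: the job done as asked, in the order asked, and still so for the second after the job is handed in, with the robot touching nothing.
It also fails if it takes over 72 s, if anything falls off the work surface, if the arm or the gripper's body presses on something with over 40 N, if the wrist force passes 120 N, or if a joint passes its speed limit or range.

## Working session

There is one attempt and no reset: what is moved stays moved. The work goes in short steps, Python scripts to look and compute and a shell command to move; the robot and the scene stay as the last step left them, time stands still between calls to the robot, and variables do not carry over. Pictures are saved under pics/ and viewed, at most 10 in all, crops included, and the job is handed in when it is done.

```bash
ls; mkdir -p pics
cat > h.py <<'E'
import numpy as np,cv2
from scipy.spatial.transform import Rotation as R
from cell import readout,cams,workorder,spotter,arm
def c2w(p):
    if "cam_to_world" in p: return np.array(p["cam_to_world"])
    s=readout.observe();T=np.eye(4);T[:3,:3]=R.from_rotvec(s["ee_rot"]).as_matrix();T[:3,3]=s["position"]
    return T@np.array(p["mount"])
def find(cam,names,p=None):
    p=p or cams.get_image(cam);T=c2w(p)
    for n in names:
        for d in spotter.boxes_of(p,n)[:4]:
            c=np.array(d["centre"]);w=T[:3,:3]@c+T[:3,3]
            px=cv2.projectPoints(c[None],np.zeros(3),np.zeros(3),K(p),np.array(p["distortion"],float))[0].ravel()
            print(cam,n,round(d["score"],2),w.round(4),px.round())
    return p
def K(p): return np.array([[p["fx"],0,p["cx"]],[0,p["fy"],p["cy"]],[0,0,1.]])
def ray(p,u,v,z):
    T=c2w(p);q=cv2.undistortPoints(np.array([[[u,v]]],float),K(p),np.array(p["distortion"],float)).ravel()
    d=T[:3,:3]@np.array([q[0],q[1],1]);return T[:3,3]+d*(z-T[2,3])/d[2]
E
python3 - <<'E'
from h import *
s=readout.observe();print(s)
print(R.from_rotvec(s["ee_rot"]).as_matrix().round(3))
N=["stand","left_wheel","bearing","spray_can","mug","wrench","left_dish"]
for c in ["scene","top"]:
    p=find(c,N if c=="top" else N[:3]+["spray_can","mug"]);cv2.imwrite(f"pics/{c}.png",p["image"])
    print(np.array(p["cam_to_world"]).round(2))
print(readout.observe()["clock"])
E
```

```text
pics
{'clock': 0.0, 'joints': array([-1.36259595,  0.43523803,  0.02498279,  1.5740729 , -0.01157036,
        1.13398776, -0.07508067]), 'dq': array([-0.0001748 , -0.00055055, -0.00044234, -0.00078078, -0.00016048,
        0.00083969,  0.00038782]), 'joint_efforts': array([-9.75532712e-04, -6.67847729e+01,  9.84297283e-01, -3.14459002e+01,
       -6.05623866e-02,  4.30508377e-02,  1.81289406e-04]), 'position': array([0.19107512, 0.59466237, 0.29144502]), 'ee_rot': array([-4.86302904e-01, -3.10365478e+00,  2.45070667e-03]), 'force': array([-0.05782646, -0.3174099 ,  0.66895027]), 'ft_torque': array([-0.02919212, -0.0169743 ,  0.02383818]), 'gripper_force': 0.0, 'width': 1.0004790570343536}
[[-0.952  0.306 -0.   ]
 [ 0.306  0.952 -0.002]
 [-0.    -0.002 -1.   ]]
scene stand 0.56 [0.6548 0.0607 0.1104] [304. 244.]
scene stand 0.23 [0.7084 0.2133 0.1631] [364. 244.]
scene left_wheel 0.62 [0.7105 0.2124 0.1622] [364. 244.]
scene left_wheel 0.51 [ 0.6538 -0.1092  0.1614] [243. 233.]
scene bearing 0.68 [0.312  0.1477 0.016 ] [318. 191.]
scene bearing 0.56 [0.5032 0.0855 0.0131] [306. 231.]

[... 207 characters left out ...]
. 231.]
[[ 0.05  0.68 -0.73  1.56]
 [ 1.   -0.03  0.04 -0.07]
 [ 0.01 -0.73 -0.68  1.07]
 [ 0.    0.    0.    1.  ]]
top stand 0.77 [0.6005 0.0641 0.0201] [268. 197.]
top left_wheel 0.69 [0.6546 0.2167 0.1731] [203. 165.]
top bearing 0.69 [0.4961 0.0809 0.0154] [261. 234.]
top bearing 0.65 [0.3897 0.1637 0.0192] [230. 272.]
top bearing 0.65 [0.3179 0.2316 0.0141] [204. 298.]
top bearing 0.63 [0.3036 0.1507 0.0165] [233. 304.]
top spray_can 0.94 [ 0.5275 -0.3841  0.1569] [449. 223.]
top mug 0.97 [0.5518 0.4678 0.0547] [118. 210.]
top left_dish 0.7 [0.5976 0.068  0.0183] [267. 198.]
[[ 0.02 -0.99  0.12  0.45]
 [-1.   -0.02  0.    0.01]
 [ 0.   -0.12 -0.99  1.08]
 [ 0.    0.    0.    1.  ]]
0.7
```

Run:
```python
import cv2
a=cv2.imread("pics/top.png");cv2.imwrite("pics/topc.png",cv2.resize(a[110:330,100:480],(800,463),interpolation=cv2.INTER_CUBIC))
a=cv2.imread("pics/scene.png");cv2.imwrite("pics/sc.png",cv2.resize(a[150:350,120:450],(800,485),interpolation=cv2.INTER_CUBIC))
```

```text
(no output)
```

View pics/topc.png

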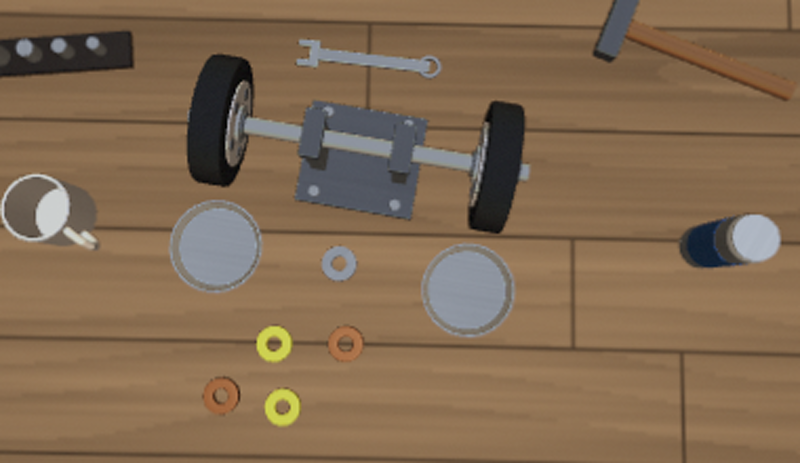

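View pics/sc.png

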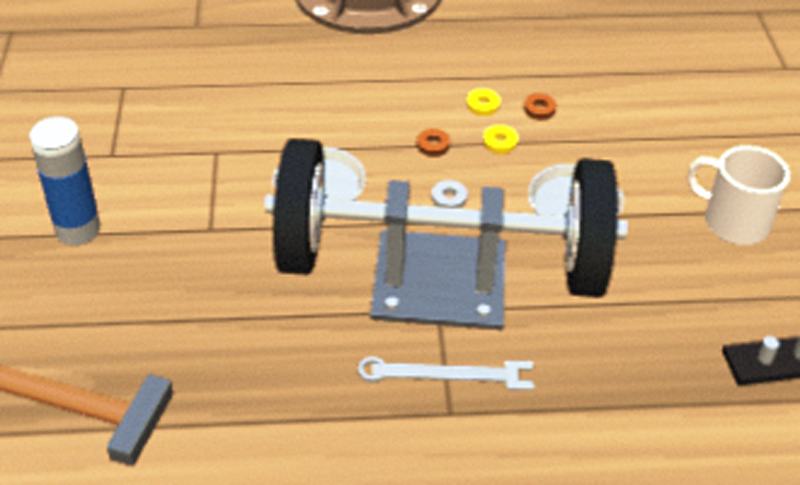

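The pictures show the steel bearing at top px (261,235), the dishes at about (203,227) and (322,248), the wheels at about (204,166) and (335,189), and the other rings coloured (decoys). The mug and can are well outside.

Run:
```python
from h import *
p=cams.get_image("top")
g=lambda x,y,z:ray(p,100+(x+.5)/2.105-.5,110+(y+.5)/2.105-.5,z)
L=g(216,246.5,.018);Rr=g(468,290,.018);print(L,Rr,np.linalg.norm(L-Rr))
y=(L-Rr)/np.linalg.norm(L-Rr);x=np.array([y[1],-y[0],0]);print("angle",np.degrees(np.arctan2(-y[0],y[1])),x,y)
m=(L+Rr)/2+.15*x;print("stand",m)
# check via axle ends & base corners
print("base", [g(*c,.012).round(4) for c in[(313,101),(427,119),(412,219),(296,200)]], np.mean([g(*c,.012) for c in[(313,101),(427,119),(412,219),(296,200)]],0))
print("Lw",m+.17*y,"Rw",m-.17*y)
print("bearing",g(339,264,.014))
# predicted crown pixels
T=np.linalg.inv(c2w(p))
for s in(1,-1):
  for zz,o in((.195,0),(.115,.04*s)):
    q=m+(.17*s)*y+o*y;q[2]=zz
    c=cv2.projectPoints((T[:3,:3]@q+T[:3,3])[None],np.zeros(3),np.zeros(3),K(p),np.array(p["distortion"],float))[0].ravel()
    print(s,zz,(c-[100,110])*2.105)
```

```text
[0.51223002 0.24551082 0.018     ] [ 0.46210727 -0.09032585  0.018     ] 0.3395564126539895
angle -8.488588735411101 [ 0.98904528 -0.14761243  0.        ] [0.14761243 0.98904528 0.        ]
stand [0.63552543 0.05545062 0.018     ]
base [array([0.7145, 0.1239, 0.012 ]), array([ 0.693 , -0.0324,  0.012 ]), array([ 0.5554, -0.0146,  0.012 ]), array([0.5776, 0.1423, 0.012 ])] [0.63512373 0.05481593 0.012     ]
Lw [0.66061955 0.22358832 0.018     ] Rw [ 0.61043132 -0.11268708  0.018     ]
bearing [0.49275354 0.0816247  0.014     ]
1 0.195 [207.08968141 105.12957412]
1 0.115 [189.91271902 115.30305787]
-1 0.195 [503.99853228 155.56665467]
-1 0.115 [527.06720636 172.65336916]
```

Careful with the scale: shifts go in shares of 50 mm and turns go in shares of 4 rad. That gives: -0.04 m is -0.8, -0.0248 m is -0.496, -0.08 rad / 4 = -0.02.

```bash
echo '[[[-0.2, 0, -0.1], -0.02, 1], [[-0.58, -0.496, 0], -0.0208, 1], [[-0.8, -0.496, 0], 0, 1], [[-0.8, -0.496, 0], 0, 1], [[-0.8, -0.496, 0], 0, 1], [[-0.8, -0.496, 0], 0, 1], [[-0.8, -0.496, 0], 0, 1], [[-0.8, -0.496, 0], 0, 1], [[-0.8, -0.496, 0], 0, 1], [[-0.8, -0.496, 0], 0, 1]]' > rows.txt && python3 -m creep rows.txt 20
cat >> h.py <<'E'
m=np.array([.6355,.0553]);X=np.array([.98905,-.14761]);Y=np.array([.14761,.98905])
def to(t,z=None):
    "tool-frame shift to world xy t (and TCP height z)"
    s=readout.observe();M=R.from_rotvec(s["ee_rot"]).as_matrix();P=np.array(s["position"])
    d=np.array([*t,P[2] if z is None else z])-P
    a=np.arctan2(M[0,1],M[1,1]);b=np.arctan2(Y[0],Y[1]);print("t",s["clock"],"pos",P.round(4),"tool shift",(M.T@d).round(4),"turn needed",((a-b)*-1).round(4),"F",np.array(s["force"]).round(2))
E
python3 -c "
from h import *
to(m+.17*Y)"
```

```text
clock: 1.75
position: [0.5118, 0.3164, 0.2975]
ee_rot: [0.232, 3.133, 0.001]
force: [0.3, 0.4, -0.0]
width: 0.998
gripper_force: 0.0
t 1.75 pos [0.5118 0.3164 0.2975] tool shift [-0.1609 -0.0701  0.    ] turn needed 0.0004 F [ 0.34  0.4  -0.03]
```

In the tool's units: -0.04 m is -0.8, -0.0175 m is -0.35.

```bash
echo '[[[-0.8, -0.35, 0], 0, 1], [[-0.8, -0.35, 0], 0, 1], [[-0.8, -0.35, 0], 0, 1], [[-0.8, -0.35, 0], 0, 1], [[0, 0, 0], 0, 1], [[0, 0, 0], 0, 1]]' > rows.txt && python3 -m creep rows.txt 
python3 -c "
from h import *
to(m+.17*Y)
p=find('wrist',['left_wheel','left_dish']);cv2.imwrite('pics/w1.png',p['image'])
print(c2w(p).round(3))
T=np.linalg.inv(c2w(p))
for off in(-.02,.02):
  for z in (.195,):
    q=np.array([*(m+(.17+off)*Y),z]);print((cv2.projectPoints((T[:3,:3]@q+T[:3,3])[None],np.zeros(3),np.zeros(3),K(p),np.array(p['distortion'],float))[0].ravel()))
"
```

```text
clock: 2.35
position: [0.6592, 0.2238, 0.2966]
ee_rot: [-0.236, -3.132, 0.001]
force: [0.0, 0.4, -0.2]
width: 1.003
gripper_force: 0.0
t 2.35 pos [0.6592 0.2238 0.2966] tool shift [-0.0015 -0.0002 -0.    ] turn needed -0.002 F [ 0.03  0.42 -0.2 ]
wrist left_wheel 0.8 [0.6393 0.2296 0.1868] [275. 204.]
wrist left_dish 0.94 [0.6182 0.1854 0.0858] [217. 153.]
[[ 0.145  0.946  0.289  0.58 ]
 [ 0.989 -0.139 -0.042  0.238]
 [ 0.     0.292 -0.956  0.39 ]
 [ 0.     0.     0.     1.   ]]
[232.44721524 246.99842275]
[303.33233652 247.13327954]
```

View pics/w1.png

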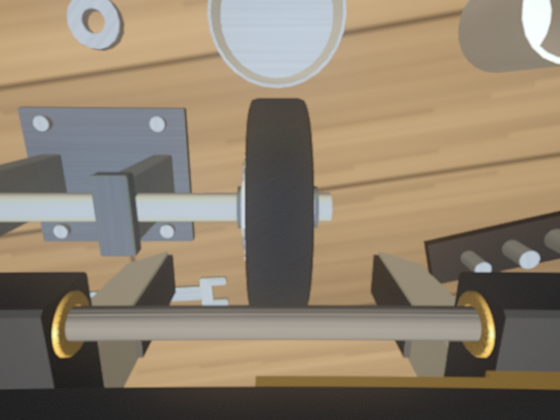

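The wheel's tread (columns 246–312) sits between the two open fingers (inner edges about 170 and 375), so I can straddle it and push with either finger.

In the tool's units: 0.025 m is 0.5, -0.0015 m is -0.03.

```bash
echo '[[[-0.03, 0, 0.5], 0, 1], [[0, 0, 0.47], 0, 1], [[0, 0.16, 0], 0, 1], [[0, 0.1, 0], 0, 1], [[0, 0, 0], 0, 1]]' > rows.txt && python3 -m creep rows.txt; echo '[[[0, 0.04, 0], 0, 1], [[0, 0.04, 0], 0, 1]]' > rows.txt && python3 -m creep rows.txt; echo '[[[0, 0.04, 0], 0, 1], [[0, 0.04, 0], 0, 1]]' > rows.txt && python3 -m creep rows.txt; echo '[[[0, 0.04, 0], 0, 1], [[0, 0.02, 0], 0, 1]]' > rows.txt && python3 -m creep rows.txt
```

```text
clock: 3.0
position: [0.6619, 0.2402, 0.2503]
ee_rot: [0.228, 3.132, 0.003]
force: [-0.5, 0.5, 0.7]
width: 1.003
gripper_force: 0.0
clock: 3.2
position: [0.6628, 0.2418, 0.2498]
ee_rot: [0.232, 3.132, 0.001]
force: [0.2, -0.9, 0.5]
width: 1.0
gripper_force: 0.0
clock: 3.4
position: [0.6632, 0.2456, 0.249]
ee_rot: [0.232, 3.133, 0.0]
force: [-0.2, -0.2, 0.5]
width: 1.001
gripper_force: 0.0
clock: 3.6
position: [0.6635, 0.2488, 0.2487]
ee_rot: [-0.232, -3.133, -0.0]
force: [0.3, -0.1, 0.7]
width: 1.003
gripper_force: 0.0
```

```bash
echo '[[[0, 0.01, 0], 0, 1], [[0, 0.01, 0], 0, 1]]' > rows.txt && python3 -m creep rows.txt|grep -E "pos|^force"; echo '[[[0, 0.01, 0], 0, 1], [[0, 0, 0], 0, 1]]' > rows.txt && python3 -m creep rows.txt|grep -E "pos|^force"; echo '[[[0, 0.01, 0], 0, 1], [[0, 0, 0], 0, 1]]' > rows.txt && python3 -m creep rows.txt|grep -E "pos|^force"
```

```text
position: [0.6637, 0.2495, 0.2487]
force: [-0.0, -0.4, -0.3]
position: [0.6637, 0.25, 0.2487]
force: [0.2, 0.5, 0.3]
position: [0.6638, 0.2506, 0.2488]
force: [-0.5, 0.1, 0.1]
```

In the tool's units: 0.0005 m is 0.01.

```bash
echo '[[[0, 0.01, 0], 0, 1], [[0, 0.01, 0], 0, 1]]' > rows.txt && python3 -m creep rows.txt|grep -E "pos|^force"; echo '[[[0, 0.01, 0], 0, 1], [[0, 0, 0], 0, 1]]' > rows.txt && python3 -m creep rows.txt|grep -E "pos|^force"; echo '[[[0, 0.01, 0], 0, 1], [[0, 0, 0], 0, 1]]' > rows.txt && python3 -m creep rows.txt|grep -E "pos|^force"; echo '[[[0, 0.01, 0], 0, 1], [[0, 0, 0], 0, 1]]' > rows.txt && python3 -m creep rows.txt|grep -E "pos|^force"
```

```text
position: [0.6639, 0.2515, 0.2488]
force: [0.4, -0.7, 0.3]
position: [0.664, 0.2521, 0.2487]
force: [0.2, 0.5, 0.1]
position: [0.664, 0.2526, 0.2487]
force: [-0.3, -1.0, 0.0]
position: [0.6641, 0.2528, 0.2487]
force: [0.0, -0.1, -0.2]
```

In the tool's units: 0.0005 m is 0.01.

```bash
echo '[[[0, 0.01, 0], 0, 1], [[0, 0.01, 0], 0, 1]]' > rows.txt && python3 -m creep rows.txt|grep -E "pos|^force"; echo '[[[0, 0.01, 0], 0, 1], [[0, 0, 0], 0, 1]]' > rows.txt && python3 -m creep rows.txt|grep -E "pos|^force"; echo '[[[0, 0.01, 0], 0, 1], [[0, 0, 0], 0, 1]]' > rows.txt && python3 -m creep rows.txt|grep -E "pos|^force"; echo '[[[0, 0.01, 0], 0, 1], [[0, 0, 0], 0, 1]]' > rows.txt && python3 -m creep rows.txt|grep -E "pos|^force"
```

```text
position: [0.6643, 0.2533, 0.2488]
force: [-1.5, -3.4, 1.6]
position: [0.6644, 0.2539, 0.2488]
force: [-1.3, -3.6, 2.4]
position: [0.6645, 0.2542, 0.2489]
force: [-1.2, -5.6, 4.0]
position: [0.6646, 0.2544, 0.2489]
force: [-2.7, -4.8, 4.3]
```

In the tool's units: 0.0005 m is 0.01.

```bash
echo '[[[0, 0.01, 0], 0, 1], [[0, 0, 0], 0, 1]]' > rows.txt && python3 -m creep rows.txt|grep -E "pos|^force"
```

```text
position: [0.6648, 0.2546, 0.2489]
force: [-2.4, -6.2, 4.3]
```

In the tool's units: 0.005 m is 0.1, 0.002 m is 0.04.

```bash
echo '[[[0, -0.08, 0], 0, 1], [[0, 0, 0.1], 0, 1], [[0, 0, 0], 0, 1], [[0, 0.04, 0], 0, 1], [[0, 0, 0], 0, 1]]' > rows.txt && python3 -m creep rows.txt|grep -E "pos|^force"; echo '[[[0, 0.01, 0], 0, 1], [[0, 0, 0], 0, 1]]' > rows.txt && python3 -m creep rows.txt|grep -E "pos|^force"; echo '[[[0, 0.01, 0], 0, 1], [[0, 0, 0], 0, 1]]' > rows.txt && python3 -m creep rows.txt|grep -E "pos|^force";echo '[[[0, 0.01, 0], 0, 1], [[0, 0, 0], 0, 1]]' > rows.txt && python3 -m creep rows.txt|grep -E "pos|^force"
```

```text
position: [0.664, 0.2539, 0.2432]
force: [-0.6, -1.9, -1.2]
position: [0.6641, 0.2541, 0.2434]
force: [-1.6, -3.2, -2.4]
position: [0.6643, 0.2543, 0.2434]
force: [-2.4, -5.0, -1.2]
position: [0.6644, 0.2545, 0.2434]
force: [-1.9, -5.9, -1.7]
```

In the tool's units: 0.0005 m is 0.01.

```bash
echo '[[[0, 0.01, 0], 0, 1], [[0, 0.01, 0], 0, 1], [[0, 0, 0], 0, 1]]' > rows.txt && python3 -m creep rows.txt|grep -E "pos|^force"; echo '[[[0, 0.01, 0], 0, 1], [[0, 0, 0], 0, 1]]' > rows.txt && python3 -m creep rows.txt|grep -E "pos|^force"
```

```text
position: [0.6646, 0.2548, 0.2434]
force: [-2.0, -6.8, -0.4]
position: [0.6647, 0.2549, 0.2435]
force: [-3.6, -7.4, -1.5]
```

In the tool's units: 0.0005 m is 0.01.

```bash
echo '[[[0, 0.01, 0], 0, 1], [[0, 0.01, 0], 0, 1], [[0, 0, 0], 0, 1]]' > rows.txt && python3 -m creep rows.txt|grep -E "pos|^force"; echo '[[[0, 0.01, 0], 0, 1], [[0, 0, 0], 0, 1], [[0, 0, 0], 0, 1]]' > rows.txt && python3 -m creep rows.txt|grep -E "pos|^force"; echo '[[[0, 0, 0], 0, 1], [[0, 0, 0], 0, 1]]' > rows.txt && python3 -m creep rows.txt|grep -E "pos|^force"
```

```text
position: [0.6649, 0.2552, 0.2434]
force: [-2.9, -10.1, -0.6]
position: [0.665, 0.2554, 0.2435]
force: [-2.4, -10.8, -0.3]
position: [0.665, 0.2553, 0.2434]
force: [-3.2, -10.0, -0.6]
```

In the tool's units: -0.026 m is -0.52.

```bash
echo '[[[0, -0.52, 0], 0, 1], [[0, -0.52, 0], 0, 1], [[0, 0, 0], 0, 1], [[0, 0, 0], 0, 1]]' > rows.txt && python3 -m creep rows.txt|grep -E "pos|^force"; echo '[[[0, -0.02, 0], 0, 1], [[0, -0.01, 0], 0, 1], [[0, 0, 0], 0, 1]]' > rows.txt && python3 -m creep rows.txt|grep -E "pos|^force"; echo '[[[0, -0.01, 0], 0, 1], [[0, -0.01, 0], 0, 1]]' > rows.txt && python3 -m creep rows.txt|grep -E "pos|^force"
```

```text
position: [0.6578, 0.2077, 0.2446]
force: [-0.3, 1.3, 0.2]
position: [0.657, 0.2065, 0.2436]
force: [1.0, -0.4, -0.6]
position: [0.6569, 0.2048, 0.2436]
force: [0.4, -0.0, 0.0]
```

In the tool's units: -0.0005 m is -0.01.

```bash
echo '[[[0, -0.01, 0], 0, 1], [[0, -0.01, 0], 0, 1]]' > rows.txt && python3 -m creep rows.txt|grep -E "pos|^force"; echo '[[[0, -0.01, 0], 0, 1], [[0, -0.01, 0], 0, 1]]' > rows.txt && python3 -m creep rows.txt|grep -E "pos|^force"; echo '[[[0, -0.01, 0], 0, 1], [[0, 0, 0], 0, 1]]' > rows.txt && python3 -m creep rows.txt|grep -E "pos|^force"; echo '[[[0, -0.01, 0], 0, 1], [[0, 0, 0], 0, 1]]' > rows.txt && python3 -m creep rows.txt|grep -E "pos|^force"
```

```text
position: [0.6568, 0.2035, 0.2437]
force: [0.1, 0.2, -0.1]
position: [0.6566, 0.2025, 0.2438]
force: [-0.1, 0.3, -0.4]
position: [0.6565, 0.2021, 0.2438]
force: [-0.2, 1.0, -0.7]
position: [0.6565, 0.2019, 0.2438]
force: [0.3, 1.5, 0.6]
```

In the tool's units: -0.0005 m is -0.01.

```bash
echo '[[[0, -0.01, 0], 0, 1], [[0, -0.01, 0], 0, 1], [[0, 0, 0], 0, 1]]' > rows.txt && python3 -m creep rows.txt|grep -E "pos|^force"; echo '[[[0, -0.01, 0], 0, 1], [[0, -0.01, 0], 0, 1], [[0, 0, 0], 0, 1]]' > rows.txt && python3 -m creep rows.txt|grep -E "pos|^force"; echo '[[[0, -0.01, 0], 0, 1], [[0, 0, 0], 0, 1]]' > rows.txt && python3 -m creep rows.txt|grep -E "pos|^force"
```

```text
position: [0.6564, 0.201, 0.244]
force: [0.9, 2.1, 0.7]
position: [0.6563, 0.2, 0.2441]
force: [0.5, 3.9, 2.6]
position: [0.6563, 0.1997, 0.2441]
force: [0.1, 5.4, 3.1]
```

In the tool's units: -0.0005 m is -0.01.

```bash
echo '[[[0, -0.01, 0], 0, 1], [[0, -0.01, 0], 0, 1], [[0, 0, 0], 0, 1]]' > rows.txt && python3 -m creep rows.txt|grep -E "pos|^force"; echo '[[[0, -0.01, 0], 0, 1], [[0, -0.01, 0], 0, 1], [[0, 0, 0], 0, 1]]' > rows.txt && python3 -m creep rows.txt|grep -E "pos|^force"; echo '[[[0, -0.01, 0], 0, 1], [[0, 0, 0], 0, 1]]' > rows.txt && python3 -m creep rows.txt|grep -E "pos|^force"
```

```text
position: [0.6562, 0.1994, 0.2442]
force: [0.9, 6.3, 2.6]
position: [0.6561, 0.199, 0.2442]
force: [1.3, 8.2, 2.9]
position: [0.6561, 0.1988, 0.2443]
force: [2.2, 9.2, 2.9]
```

In the tool's units: -0.0005 m is -0.01.

```bash
echo '[[[0, -0.01, 0], 0, 1], [[0, 0, 0], 0, 1], [[0, 0, 0], 0, 1]]' > rows.txt && python3 -m creep rows.txt|grep -E "pos|^force"; echo '[[[0, -0.006, 0], 0, 1], [[0, 0, 0], 0, 1], [[0, 0, 0], 0, 1]]' > rows.txt && python3 -m creep rows.txt|grep -E "pos|^force"
```

```text
position: [0.656, 0.1987, 0.2442]
force: [0.7, 10.3, 3.2]
position: [0.656, 0.1986, 0.2443]
force: [2.5, 9.0, 1.8]
```

In the tool's units: -0.046 m is -0.92, -0.044 m is -0.88.

```bash
echo '[[[0, 0.6, 0], 0, 1], [[0, 0, -0.8], 0, 1], [[0, -0.4, -0.3], 0, 1], [[0, -0.92, 0], 0, 1], [[0, -0.92, 0], 0, 1], [[0, -0.92, 0], 0, 1], [[0, -0.92, 0], 0, 1], [[0, -0.92, 0], 0, 1], [[0, -0.92, 0], 0, 1], [[0, -0.88, 0], 0, 1]]' > rows.txt && python3 -m creep rows.txt; echo '[[[0, 0, 0], 0, 1], [[0, 0, 0], 0, 1]]' > rows.txt && python3 -m creep rows.txt >/dev/null
python3 -c "
from h import *
to(m+(-.17+.0034)*Y,.243)
p=find('wrist',['right_wheel']);cv2.imwrite('pics/w2.png',p['image'])"
```

```text
clock: 13.3
position: [0.608, -0.1152, 0.2985]
ee_rot: [-0.236, -3.131, 0.003]
force: [0.6, -0.1, 0.0]
width: 1.001
gripper_force: 0.0
t 13.5 pos [ 0.6085 -0.1143  0.2985] tool shift [-0.0017  0.0052  0.0555] turn needed -0.005 F [0.19 0.48 0.49]
wrist right_wheel 0.74 [ 0.5867 -0.1066  0.186 ] [276. 197.]
```

View pics/w2.png

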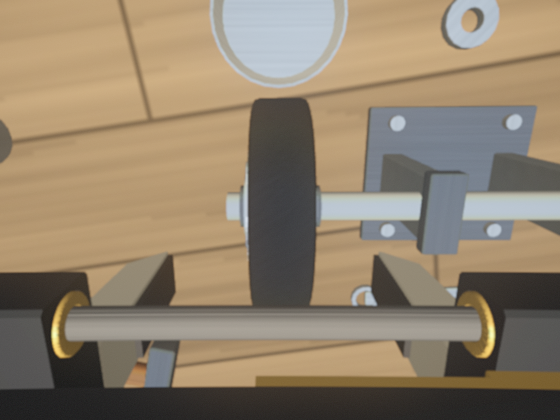

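Right tyre at columns 248–316, between the fingers as expected.

In the tool's units: 0.03 m is 0.6, -0.0017 m is -0.034.

```bash
echo '[[[-0.034, 0.1, 0.5], 0, 1], [[0, 0, 0.6], 0, 1], [[0, 0.24, 0], 0, 1], [[0, 0.16, 0], 0, 1], [[0, 0, 0], 0, 1]]' > rows.txt && python3 -m creep rows.txt|grep -E "pos|^force"; echo '[[[0, 0.02, 0], 0, 1], [[0, 0.02, 0], 0, 1], [[0, 0, 0], 0, 1]]' > rows.txt && python3 -m creep rows.txt|grep -E "pos|^force"; echo '[[[0, 0.01, 0], 0, 1], [[0, 0.01, 0], 0, 1]]' > rows.txt && python3 -m creep rows.txt|grep -E "pos|^force"; echo '[[[0, 0.01, 0], 0, 1], [[0, 0.01, 0], 0, 1]]' > rows.txt && python3 -m creep rows.txt|grep -E "pos|^force"; echo '[[[0, 0.01, 0], 0, 1], [[0, 0.01, 0], 0, 1]]' > rows.txt && python3 -m creep rows.txt|grep -E "pos|^force"
```

```text
position: [0.6162, -0.0837, 0.245]
force: [-0.3, 0.5, -0.3]
position: [0.6159, -0.0844, 0.2444]
force: [0.3, 0.7, -1.4]
position: [0.6157, -0.0836, 0.2439]
force: [-0.0, -0.5, -0.3]
position: [0.6159, -0.0826, 0.2437]
force: [0.1, -0.7, 0.5]
position: [0.6159, -0.0821, 0.2437]
force: [-0.6, -3.0, 0.6]
```

In the tool's units: 0.0005 m is 0.01.

```bash
echo '[[[0, 0.01, 0], 0, 1], [[0, 0.01, 0], 0, 1], [[0, 0, 0], 0, 1]]' > rows.txt && python3 -m creep rows.txt|grep -E "pos|^force"; echo '[[[0, 0.01, 0], 0, 1], [[0, 0.01, 0], 0, 1], [[0, 0, 0], 0, 1]]' > rows.txt && python3 -m creep rows.txt|grep -E "pos|^force"; echo '[[[0, 0.01, 0], 0, 1], [[0, 0.01, 0], 0, 1], [[0, 0, 0], 0, 1]]' > rows.txt && python3 -m creep rows.txt|grep -E "pos|^force"
```

```text
position: [0.6162, -0.0807, 0.2439]
force: [-1.5, -3.5, 2.0]
position: [0.6165, -0.0793, 0.2438]
force: [-1.0, -3.4, 3.4]
position: [0.6166, -0.0783, 0.2438]
force: [-0.0, -2.8, 2.4]
```

Rocking at about 3 N, so this is the worn one. I'll go on until it is firm.

In the tool's units: 0.0005 m is 0.01.

```bash
echo '[[[0, 0.01, 0], 0, 1], [[0, 0.01, 0], 0, 1], [[0, 0, 0], 0, 1]]' > rows.txt && python3 -m creep rows.txt|grep -E "pos|^force"; echo '[[[0, 0.01, 0], 0, 1], [[0, 0.01, 0], 0, 1], [[0, 0, 0], 0, 1]]' > rows.txt && python3 -m creep rows.txt|grep -E "pos|^force"; echo '[[[0, 0.01, 0], 0, 1], [[0, 0.01, 0], 0, 1], [[0, 0, 0], 0, 1]]' > rows.txt && python3 -m creep rows.txt|grep -E "pos|^force"
```

```text
position: [0.6167, -0.0774, 0.2438]
force: [0.3, -3.3, 3.3]
position: [0.6168, -0.077, 0.2438]
force: [0.6, -4.9, 4.8]
position: [0.6169, -0.0766, 0.2439]
force: [-0.3, -6.9, 4.1]
```

In the tool's units: 0.0005 m is 0.01.

```bash
echo '[[[0, 0.01, 0], 0, 1], [[0, 0.01, 0], 0, 1], [[0, 0, 0], 0, 1]]' > rows.txt && python3 -m creep rows.txt|grep -E "pos|^force"; echo '[[[0, 0.01, 0], 0, 1], [[0, 0.01, 0], 0, 1], [[0, 0, 0], 0, 1]]' > rows.txt && python3 -m creep rows.txt|grep -E "pos|^force"
```

```text
position: [0.617, -0.0762, 0.2439]
force: [-1.2, -7.6, 4.7]
position: [0.617, -0.0759, 0.2439]
force: [-1.4, -10.4, 5.0]
```

In the tool's units: -0.026 m is -0.52, -0.024 m is -0.48.

```bash
echo '[[[0, 0, 0], 0, 1], [[0, 0, 0], 0, 1], [[0, 0, 0], 0, 1], [[0, 0, 0], 0, 1]]' > rows.txt && python3 -m creep rows.txt|grep -E "pos|^force"; echo '[[[0, -0.52, 0], 0, 1], [[0, -0.48, 0], 0, 1], [[0, 0, 0], 0, 1], [[0, 0, 0], 0, 1]]' > rows.txt && python3 -m creep rows.txt|grep -E "pos|^force"
```

```text
position: [0.617, -0.0759, 0.2439]
force: [-0.5, -10.3, 3.7]
position: [0.6097, -0.122, 0.2432]
force: [-0.9, 1.0, 0.0]
```

In the tool's units: -0.001 m is -0.02, -0.0005 m is -0.01.

```bash
echo '[[[0, -0.02, 0], 0, 1], [[0, -0.02, 0], 0, 1], [[0, -0.01, 0], 0, 1], [[0, 0, 0], 0, 1]]' > rows.txt && python3 -m creep rows.txt|grep -E "pos|^force"; echo '[[[0, -0.01, 0], 0, 1], [[0, -0.01, 0], 0, 1], [[0, -0.01, 0], 0, 1], [[0, -0.01, 0], 0, 1], [[0, 0, 0], 0, 1]]' > rows.txt && python3 -m creep rows.txt|grep -E "pos|^force";  echo '[[[0, -0.01, 0], 0, 1], [[0, -0.01, 0], 0, 1], [[0, -0.01, 0], 0, 1], [[0, -0.01, 0], 0, 1], [[0, 0, 0], 0, 1]]' > rows.txt && python3 -m creep rows.txt|grep -E "pos|^force"
```

```text
position: [0.6096, -0.1249, 0.2437]
force: [0.0, 0.9, -0.4]
position: [0.6092, -0.1273, 0.2437]
force: [-0.2, 0.3, 0.3]
position: [0.6091, -0.1291, 0.2439]
force: [-0.7, 3.2, 2.2]
```

In the tool's units: -0.0005 m is -0.01.

```bash
echo '[[[0, -0.01, 0], 0, 1], [[0, -0.01, 0], 0, 1], [[0, -0.01, 0], 0, 1], [[0, -0.01, 0], 0, 1], [[0, 0, 0], 0, 1]]' > rows.txt && python3 -m creep rows.txt|grep -E "pos|^force"
```

```text
position: [0.6086, -0.1315, 0.2437]
force: [1.3, 2.7, 1.4]
```

In the tool's units: -0.001 m is -0.02.

```bash
echo '[[[0, -0.02, 0], 0, 1], [[0, -0.02, 0], 0, 1], [[0, -0.02, 0], 0, 1], [[0, 0, 0], 0, 1]]' > rows.txt && python3 -m creep rows.txt|grep -E "pos|^force"; echo '[[[0, -0.01, 0], 0, 1], [[0, -0.01, 0], 0, 1], [[0, -0.01, 0], 0, 1], [[0, 0, 0], 0, 1]]' > rows.txt && python3 -m creep rows.txt|grep -E "pos|^force";echo '[[[0, -0.01, 0], 0, 1], [[0, -0.01, 0], 0, 1], [[0, 0, 0], 0, 1]]' > rows.txt && python3 -m creep rows.txt|grep -E "pos|^force"
```

```text
position: [0.6081, -0.1346, 0.2437]
force: [0.8, 2.8, 2.4]
position: [0.6079, -0.1357, 0.2437]
force: [-0.7, 3.4, 1.9]
position: [0.6078, -0.1368, 0.2438]
force: [-0.1, 2.9, 1.8]
```

In the tool's units: -0.0005 m is -0.01.

```bash
echo '[[[0, -0.01, 0], 0, 1], [[0, -0.01, 0], 0, 1], [[0, 0, 0], 0, 1]]' > rows.txt && python3 -m creep rows.txt|grep -E "pos|^force";echo '[[[0, -0.01, 0], 0, 1], [[0, -0.01, 0], 0, 1], [[0, 0, 0], 0, 1]]' > rows.txt && python3 -m creep rows.txt|grep -E "pos|^force"
```

```text
position: [0.6076, -0.1378, 0.2437]
force: [0.2, 3.6, 2.7]
position: [0.6075, -0.1389, 0.2438]
force: [0.4, 3.3, 2.7]
```

In the tool's units: -0.0005 m is -0.01.

```bash
echo '[[[0, -0.01, 0], 0, 1], [[0, -0.01, 0], 0, 1], [[0, 0, 0], 0, 1]]' > rows.txt && python3 -m creep rows.txt|grep -E "pos|^force";echo '[[[0, -0.01, 0], 0, 1], [[0, -0.01, 0], 0, 1], [[0, 0, 0], 0, 1]]' > rows.txt && python3 -m creep rows.txt|grep -E "pos|^force";echo '[[[0, -0.01, 0], 0, 1], [[0, -0.01, 0], 0, 1], [[0, 0, 0], 0, 1]]' > rows.txt && python3 -m creep rows.txt|grep -E "pos|^force"
```

```text
position: [0.6074, -0.1398, 0.2438]
force: [0.9, 2.6, 3.1]
position: [0.6072, -0.1409, 0.2438]
force: [0.2, 3.4, 3.5]
position: [0.607, -0.1418, 0.2438]
force: [0.7, 2.6, 2.1]
```

In the tool's units: -0.0005 m is -0.01.

```bash
echo '[[[0, -0.01, 0], 0, 1], [[0, -0.01, 0], 0, 1], [[0, 0, 0], 0, 1]]' > rows.txt && python3 -m creep rows.txt|grep -E "pos|^force";echo '[[[0, -0.01, 0], 0, 1], [[0, -0.01, 0], 0, 1], [[0, 0, 0], 0, 1]]' > rows.txt && python3 -m creep rows.txt|grep -E "pos|^force"
```

```text
position: [0.607, -0.1423, 0.2438]
force: [1.0, 6.0, 4.7]
position: [0.607, -0.1426, 0.2438]
force: [0.9, 6.5, 5.0]
```

In the tool's units: -0.0005 m is -0.01.

```bash
echo '[[[0, -0.01, 0], 0, 1], [[0, -0.01, 0], 0, 1], [[0, 0, 0], 0, 1]]' > rows.txt && python3 -m creep rows.txt|grep -E "pos|^force";echo '[[[0, -0.01, 0], 0, 1], [[0, -0.01, 0], 0, 1], [[0, 0, 0], 0, 1]]' > rows.txt && python3 -m creep rows.txt|grep -E "pos|^force"
```

```text
position: [0.607, -0.143, 0.2438]
force: [0.3, 7.8, 4.7]
position: [0.6069, -0.1434, 0.2438]
force: [0.9, 9.1, 5.0]
```

```bash
echo '[[[0, -0.01, 0], 0, 1], [[0, 0, 0], 0, 1], [[0, 0, 0], 0, 1], [[0, 0, 0], 0, 1], [[0, 0, 0], 0, 1]]' > rows.txt && python3 -m creep rows.txt|grep -E "pos|^force";echo '[[[0, 0.3, 0], 0, 1], [[0, 0.24, 0], 0, 1], [[0, 0, -0.6], 0, 1], [[0, 0, -0.6], 0, 1], [[0.8, 0.4, 0], 0, 1], [[0.8, 0.6, 0], 0, 1], [[0.6, 0.8, 0], 0, 1], [[0, 0.8, 0], 0, 1], [[0, 0.8, 0], 0, 1], [[0, 0.4, 0], 0, 1]]' > rows.txt && python3 -m creep rows.txt
echo '[[[0, 0, 0], 0, 1], [[0, 0, 0], 0, 1]]' > rows.txt && python3 -m creep rows.txt>/dev/null
python3 -c "
from h import *
to((.4928,.0816))
p=find('wrist',['bearing']);print(ray(p,282,282,.014));cv2.imwrite('pics/w3.png',p['image'])
p=find('top',['bearing','right_wheel']);cv2.imwrite('pics/t2.png',p['image'])"
```

```text
position: [0.6069, -0.1435, 0.2438]
force: [0.4, 10.3, 5.6]
clock: 25.4
position: [0.5292, 0.0887, 0.3036]
ee_rot: [0.226, 3.133, 0.001]
force: [0.0, -0.2, -0.2]
width: 0.999
gripper_force: 0.0
t 25.6 pos [0.5294 0.0845 0.3033] tool shift [ 0.0357 -0.0082  0.    ] turn needed 0.001 F [-0.57 -1.12 -0.49]
wrist bearing 0.95 [0.496  0.0855 0.0191] [270. 142.]
wrist bearing 0.9 [0.3955 0.1651 0.013 ] [339.  19.]
wrist bearing 0.89 [0.3896 0.073  0.0175] [239.  28.]
[0.6544058  0.07467564 0.014     ]
top right_wheel 0.97 [ 0.6033 -0.1094  0.178 ] [337. 188.]
```

View pics/w3.png

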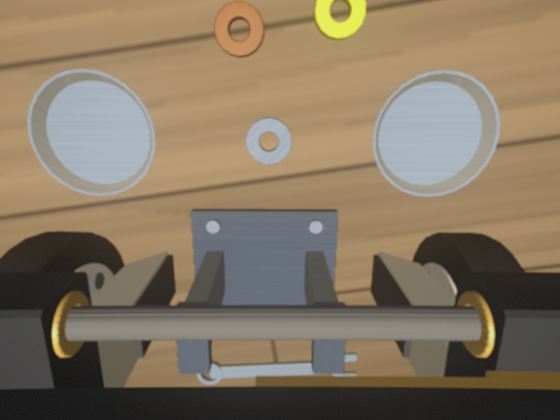

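The steel bearing is at wrist px (268,141) and the right dish rim is centred at about (92,132). Next I'll work out both positions.

```bash
python3 -c "
from h import *
p=cams.get_image('wrist')
b=ray(p,268.3,141,.014);r=ray(p,92,132.5,.018);l=ray(p,436,133.5,.018)
print(b,r,l,np.linalg.norm(r-l)); to(b[:2],.14)
print(Y@(r-b)[:2],X@(r-b)[:2])"
```

```text
[0.49533144 0.08412586 0.014     ] [ 0.46117119 -0.08719724  0.018     ] [0.51278513 0.24978133 0.018     ] 0.34090842635544455
t 25.9 pos [0.5295 0.0837 0.3038] tool shift [ 0.0339 -0.0046  0.1638] turn needed -0.0014 F [-0.01  0.46 -0.05]
-0.1744895089546071 -0.008497188137660289
```

In the tool's units: 0.045 m is 0.9, -0.0046 m is -0.092.

```bash
echo '[[[0.68, -0.092, 0], 0, 1], [[0, 0, 0.8], 0, 1], [[0, 0, 0.9], 0, 1], [[0, 0, 0.9], 0, 1], [[0, 0, 0.8], 0, 1], [[0, 0, 0.6], 0, 1], [[0, 0, 0.4], 0, 1], [[0, 0, 0], 0, 1], [[0, 0, 0], 0, 1], [[0, 0, 0], 0, 1]]' > rows.txt && python3 -m creep rows.txt
python3 -c "
from h import *
to((.4953,.0841),.071)"
```

```text
clock: 26.9
position: [0.4961, 0.0851, 0.085]
ee_rot: [0.233, 3.131, 0.001]
force: [-0.9, 1.2, -0.2]
width: 0.999
gripper_force: 0.0
t 26.9 pos [0.4961 0.0851 0.085 ] tool shift [ 0.0007 -0.0011  0.014 ] turn needed -0.0002 F [-0.92  1.23 -0.16]
```

In the tool's units: 0.013 m is 0.26, -0.001 m is -0.02.

```bash
echo '[[[0.014, -0.02, 0.26], 0, 1], [[0, 0, 0], 0, 1], [[0, 0, 0], 0, 0.4], [[0, 0, 0], 0, 0.4], [[0, 0, 0], 0, 0.4], [[0, 0, 0], 0, 0.4], [[0, 0, 0], 0, 0.4], [[0, 0, 0], 0, 0.4], [[0, 0, 0], 0, 0.4]]' > rows.txt && python3 -m creep rows.txt 20
```

```text
clock: 27.8
position: [0.4944, 0.0843, 0.0708]
ee_rot: [0.232, 3.133, 0.0]
force: [-0.6, 0.4, 0.3]
width: 0.5
gripper_force: 20.0
```

In the tool's units: -0.044 m is -0.88, -0.0435 m is -0.87.

```bash
echo '[[[0, 0, -0.6], 0, 0.4], [[0, 0, -0.6], 0, 0.4], [[0.05, -0.87, 0], 0, 0.4], [[0.05, -0.87, 0], 0, 0.4], [[0.05, -0.87, 0], 0, 0.4], [[0, -0.88, 0], 0, 0.4], [[0, 0, 0], 0, 0.4], [[0, 0, 0], 0, 0.4], [[0, 0, 0], 0, 0.4]]' > rows.txt && python3 -m creep rows.txt
python3 -c "
from h import *
to((.4612,-.0872),.076)"
```

```text
clock: 28.7
position: [0.4614, -0.0862, 0.1306]
ee_rot: [-0.23, -3.133, -0.001]
force: [0.4, 0.1, -1.6]
width: 0.496
gripper_force: 20.0
t 28.7 pos [ 0.4614 -0.0862  0.1306] tool shift [ 0.0001 -0.0011  0.0546] turn needed 0.0014 F [ 0.35  0.13 -1.58]
```

In the tool's units: 0.02 m is 0.4, 0.012 m is 0.24.

```bash
echo '[[[0, -0.02, 0.4], 0, 0.4], [[0, 0, 0.4], 0, 0.4], [[0, 0, 0.24], 0, 0.4], [[0, 0, 0.04], 0, 0.4], [[0, 0, 0], 0, 0.4], [[0, 0, 0], 0, 0.4]]' > rows.txt && python3 -m creep rows.txt; echo '[[[0, 0, 0.02], 0, 0.4], [[0, 0, 0], 0, 0.4], [[0, 0, 0], 0, 0.4]]' > rows.txt && python3 -m creep rows.txt; echo '[[[0, 0, 0.02], 0, 0.4], [[0, 0, 0], 0, 0.4], [[0, 0, 0], 0, 0.4]]' > rows.txt && python3 -m creep rows.txt
```

```text
clock: 29.3
position: [0.4616, -0.0879, 0.0773]
ee_rot: [0.231, 3.132, 0.0]
force: [0.4, 0.6, -1.6]
width: 0.499
gripper_force: 20.0
clock: 29.6
position: [0.4613, -0.0883, 0.076]
ee_rot: [0.232, 3.132, 0.0]
force: [0.1, 0.2, -1.9]
width: 0.498
gripper_force: 20.0
clock: 29.9
position: [0.4611, -0.0882, 0.0747]
ee_rot: [-0.232, -3.133, -0.0]
force: [0.0, -0.6, -1.0]
width: 0.498
gripper_force: 20.0
```

```bash
echo '[[[0, 0, 0.02], 0, 0.4], [[0, 0, 0], 0, 0.4], [[0, 0, 0], 0, 0.58], [[0, 0, 0], 0, 0.58], [[0, 0, 0], 0, 0.58], [[0, 0, 0], 0, 0.58]]' > rows.txt && python3 -m creep rows.txt 10; echo '[[[0, 0, -0.2], 0, 0.58], [[0, 0, -0.6], 0, 0.58], [[0, 0, -0.8], 0, 0.8], [[0, 0, -1], 0, 1], [[0, 0, -1], 0, 1], [[0, 0, -0.8], 0, 1], [[0, 0, 0], 0, 1], [[0, 0, 0], 0, 1]]' > rows.txt && python3 -m creep rows.txt
python3 -c "
from h import *
p=find('wrist',['bearing']);a=cv2.resize(p['image'],(400,300))
q=cams.get_image('top')['image'][110:330,160:400];cv2.imwrite('pics/f.png',np.hstack([a,cv2.resize(q,(327,300),interpolation=cv2.INTER_CUBIC)]))"
```

```text
clock: 30.5
position: [0.4612, -0.0882, 0.0737]
ee_rot: [0.232, 3.133, 0.0]
force: [-0.6, -0.3, -0.4]
width: 0.579
gripper_force: 0.0
clock: 31.3
position: [0.4613, -0.0882, 0.2952]
ee_rot: [0.232, 3.13, 0.0]
force: [-0.5, -0.5, -1.5]
width: 0.991
gripper_force: 0.0
wrist bearing 0.95 [0.3888 0.1661 0.011 ] [535.  59.]
wrist bearing 0.83 [0.3895 0.073  0.0159] [433.  76.]
wrist bearing 0.73 [ 0.4633 -0.0847  0.0189] [277. 179.]
```

View pics/f.png

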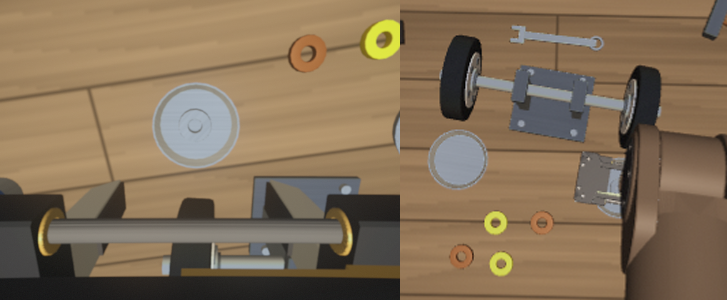

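The bearing lies flat and centred in the right dish (wrist crop about (195,125)). The right tyre's top leans to the right, and the arm is clear of everything.

```bash
python3 -c "
from h import *
print(workorder.sign_off())"
```

```text
the job is handed in; nothing more can be done
None
```

The right wheel has the worn bearing; I left it leaning right, laid the new steel bearing flat in its dish, and handed the job in at about 31 s with measured pushes of about 12 N at most.

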